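Re-rack the enamel jars in reverse order for the enameller opposite

ROBOT

A 6-joint arm with a two-finger parallel gripper is mounted at the origin on the work surface. World frame = base frame: x ahead of the robot, y to its left, z up, the work surface at z = 0. Lengths are in m, angles in rad, forces in N, time in s.
With the tool pointing down it reaches from about 0.325 to 0.875 m from the base axis. Payload 4.4 kg.
Tool frame: the origin (TCP) lies midway between the tips of the shut fingers; the grasp point (between the pads) lies 19 mm behind it; z points along the fingers, y is the direction in which the jaws open and shut (so a half turn about z gives the same grasp; the last joint's range is limited). The gripper opens to 85 mm and grips with 20 to 120 N. Pads are 22 mm wide; open, the fingers measure 114 mm over their backs; the gripper's body (76 mm by 85 mm) begins 54 mm behind the grasp point. The pads swing forward as they close: fully open they stand 13 mm farther back than shut.
Start: joints at [-1.31, 0.207, 1.542, -0, 1.393, -0.15], TCP at [0.23, -0.527, 0.231] pointing down, gripper open.
Joint ranges: [-2.73, 2.73], [-0.86, 2.22], [0.23, 2.46], [-1.11, 4.25], [0.08, 2.63], [-2.82, 2.82]. Speed limits (rad/s): [2.79, 2.79, 3.14, 3.14, 3.14, 3.14].

INTERFACE

Orientations are given as a unit quaternion [w, x, y, z].
In Python, from station import readout, eyes, job gives the robot as it stands. The module is installed in compiled form; this text tells all that it offers.
- The arm moves only by the tool step_arm, never from a script. Its argument "moves" is a list of rows, each an object with "dp": the shift along the tool's x, y, z in m, a list of three; "twist": the turn about the tool's z in degrees; "gripper": the gripper command: -1 is fully open, 1 is shut, values between are in proportion. A call has 1 to 8 rows; each row is the pose to reach, as a shift and turn from the pose measured when the call began, along the tool's axes at that moment; what a row does not reach only later rows make up. A row lasts 1/10 s, in which the tool goes at most 50 mm and 8.59 degrees, less where a joint would pass 70% of its speed; a pose out of reach is approached as far as the arm can. A call with a gripper value outside its range is refused whole. The fingers move at their own pace and stop on an object; "squeeze" is the grip in N (left out, the last holds). Time passes only in rows, so rows that repeat a pose let the fingers close. It gives the time, the measured TCP pose, the force and the opening at its end, in the units of the state.
- readout.get_obs(): the state, without advancing time (a new reading comes with each control period).
- eyes.grab_frame(name): name is "scene" or "top" or "wrist"; returns the picture (400x640x3 uint8, red, green, blue); there is no depth.
- eyes.calibration(name): a dict with "K" (3x3 intrinsics, pixels), "world_from_camera" (4x4, takes a point from camera to world coordinates). Camera axes: x right, y up, looking along -z (the intrinsics and any distortion apply to the point x, -y, -z); pixel columns grow to the right and rows downward; lengths in m; the calibration is good to about 2 mm. The wrist camera is an equidistant fisheye: a pixel r from the principal point sees the ray r / f radians off the axis. A picture is of the moment at which its call begins: read the wrist's pose just before it. calibration takes no time and is no camera call; for the wrist camera it gives the pose at the moment of the call.
- job.hand_in(): hands the job in, once; it reports no verdict.
The state is a dict: "time_s": time; "q": joint angles; "joint_vel": joint speeds; "joint_efforts": joint torques, N m; "tool_pos": TCP position; "tool_rot": TCP orientation; "force": force on the tool from outside, world axes, zero at the start; "moment": the same for the moment, N m; "opening": finger opening in m.
Only numpy, scipy, OpenCV 4.12 (cv2) and the standard library are available. Lean on these libraries where they do the work, as an engineer would, in place of code of your own. Each camera call takes 0.05 s, during which the arm holds its last target. There are 200 camera calls.

TASK

Move the four enamel jars from the dark wooden rack into the empty aluminium rack, one to a compartment and in reverse order, because the enameller works from the other side of the bench: seen from the robot, the jar at the left end of the wooden rack goes to the right end of the aluminium rack, the second from the left to second from the right, and so on. They are glass, so keep them upright and set each one gently down flat on its compartment's floor without dropping it, and do not disturb the ring stand.

Things in the scene. Friction and masses are not known exactly. Their poses are not given: they have to be found in the camera images.
- jar_blue: Closed glass enamel jar, full of blue enamel: upright round cylinder, 32 mm diameter, 60 mm tall, about 0.11 kg, blue body, white screw lid (same diameter) with a blue disc on top. Loose. Origin: centre of its underside; z up its axis. It starts standing in one compartment of the dark wooden rack, up to 7 mm off the compartment's centre.
- jar_red: Closed glass enamel jar, full of red enamel: upright round cylinder, 32 mm diameter, 60 mm tall, about 0.11 kg, red body, white screw lid (same diameter) with a red disc on top. Loose. Origin: centre of its underside; z up its axis. It starts standing in one compartment of the dark wooden rack, up to 7 mm off the compartment's centre.
- jar_yellow: Closed glass enamel jar, full of yellow enamel: upright round cylinder, 32 mm diameter, 60 mm tall, about 0.11 kg, yellow body, white screw lid (same diameter) with a yellow disc on top. Loose. Origin: centre of its underside; z up its axis. It starts standing in one compartment of the dark wooden rack, up to 7 mm off the compartment's centre.
- jar_green: Closed glass enamel jar, full of green enamel: upright round cylinder, 32 mm diameter, 60 mm tall, about 0.11 kg, green body, white screw lid (same diameter) with a green disc on top. Loose. Origin: centre of its underside; z up its axis. It starts standing in one compartment of the dark wooden rack, up to 7 mm off the compartment's centre.
- tile_blue: Blue sample tile, 24 x 36 x 3 mm, fixed on the dark wooden rack's ledge (robot's side), marking where the blue jar starts. Origin: centre of its underside, 18 mm above the bench; y along the row to the robot's left, x away from the robot. Its compartment's centre is 47 mm along +x. Wooden rack: fixed, compartments like the aluminium rack's, plus a ledge 32 mm deep, 18 mm high.
- tile_red: Red sample tile, 24 x 36 x 3 mm, fixed on the dark wooden rack's ledge (robot's side), marking where the red jar starts. Origin: centre of its underside, 18 mm above the bench; y along the row to the robot's left, x away from the robot. Its compartment's centre is 47 mm along +x. Wooden rack: fixed, compartments like the aluminium rack's, plus a ledge 32 mm deep, 18 mm high.
- tile_yellow: Yellow sample tile, 24 x 36 x 3 mm, fixed on the dark wooden rack's ledge (robot's side), marking where the yellow jar starts. Origin: centre of its underside, 18 mm above the bench; y along the row to the robot's left, x away from the robot. Its compartment's centre is 47 mm along +x. Wooden rack: fixed, compartments like the aluminium rack's, plus a ledge 32 mm deep, 18 mm high.
- tile_green: Green sample tile, 24 x 36 x 3 mm, fixed on the dark wooden rack's ledge (robot's side), marking where the green jar starts. Origin: centre of its underside, 18 mm above the bench; y along the row to the robot's left, x away from the robot. Its compartment's centre is 47 mm along +x. Wooden rack: fixed, compartments like the aluminium rack's, plus a ledge 32 mm deep, 18 mm high.
- new_rack: Empty aluminium rack, fixed, 62 (x) x 236 (y) mm: four open compartments, 54 x 54 mm inside, centres at x = 0, y = +87, +29, -29, -87 mm; floor 6 mm and tops of the 4 mm walls 18 mm above the bench. Origin: centre of its underside, on the bench. y along the row to the robot's left, x away from the robot. Either rack may be the nearer; each is turned up to 0.22 rad.
- ring_stand: Bystander: wooden ring stand, round foot 52 mm diameter and 10 mm high with a slim cone carrying a gold ring, 73 mm tall in all, loose, 0.09 kg. Origin: centre of its underside. Leave it alone.

How it is judged:
By the outcome, as a careful person would: the job done as asked, in the order asked, and still so for the second after the job is handed in, with the robot touching nothing.
It also fails if it takes over 88 s, if anything falls off the work surface, if the arm or the gripper's body presses on something with over 40 N, if the wrist force passes 120 N, or if a joint passes its speed limit or range.

## Working session

There is one attempt and no reset: what is moved stays moved. The work goes in short steps, Python scripts to look and compute and a tool call to move; the robot and the scene stay as the last step left them, time stands still between calls to the robot, and variables do not carry over. Pictures are saved under pics/ and viewed, about 12 in all and at most 16, crops included, and the job is handed in when it is done.

Besides the shell and the picture viewer there is one more tool, called after "Request:" in YAML: its name, and indented under it one key for each argument. step_arm: Moves the arm, as the interface text tells. Its arguments: {"type":"object","properties":{"moves":{"type":"array"},"squeeze":{"type":"number"}},"required":["moves"]}

```bash
mkdir -p pics; python3 - <<'E'
from station import readout, eyes, job
import cv2,numpy as np
print(readout.get_obs())
for n in("scene","top"):
    im=eyes.grab_frame(n); cv2.imwrite(f"pics/{n}0.png",im[:,:,::-1]); c=eyes.calibration(n); print(n,{k:np.round(v,4).tolist() if not isinstance(v,str) else v for k,v in c.items()})
print(eyes.calibration("wrist"))
E
```

```text
{'time_s': 0.0, 'q': array([-1.31051407e+00,  2.07448671e-01,  1.54300930e+00, -8.26013889e-07,
        1.39348204e+00, -1.50523560e-01]), 'joint_vel': array([-0.00036078, -0.00269298, -0.00165973, -0.00130203, -0.00033009,
       -0.00171363]), 'joint_efforts': array([-1.07380627e-03, -3.83034360e+01, -2.91594565e+01, -5.28573619e-04,
        1.05066685e-02,  6.61291224e-06]), 'tool_pos': array([ 0.22939965, -0.5264091 ,  0.23008324]), 'tool_rot': array([-1.17188770e-03,  9.78978197e-01,  2.03961548e-01, -6.47841355e-05]), 'force': array([ 0.04567881, -0.00342552,  0.16758922]), 'moment': array([-0.04201899, -0.03074649,  0.011838  ]), 'opening': 0.08553991577311176}
scene {'K': [[411.5654, 0.0, 326.9061], [0.0, 411.5654, 199.8773], [0.0, 0.0, 1.0]], 'world_from_camera': [[0.4219, -0.7721, 0.4752, 0.9179], [0.9066, 0.3622, -0.2164, -0.2912], [-0.005, 0.5221, 0.8528, 0.7247], [0.0, 0.0, 0.0, 1.0]]}
top {'K': [[412.8192, 0.0, 316.4793], [0.0, 412.8192, 197.3917], [0.0, 0.0, 1.0]], 'world_from_camera': [[-0.0054, 0.9833, -0.182, 0.3911], [-0.9994, -0.0117, -0.0334, -0.1404], [-0.0349, 0.1817, 0.9827, 0.7655], [0.0, 0.0, 0.0, 1.0]]}
{'K': array([[309.70691629,   0.        , 323.67889313],
       [  0.        , 309.70691629, 199.31425036],
       [  0.        ,   0.        ,   1.        ]]), 'world_from_camera': array([[ 0.3988651 ,  0.87744232,  0.26646128,  0.29726957],
       [-0.91700271,  0.38277962,  0.11218642, -0.49659948],
       [-0.00355884, -0.28909296,  0.95729441,  0.37315675],
       [ 0.        ,  0.        ,  0.        ,  1.        ]])}
```

View pics/scene0.png

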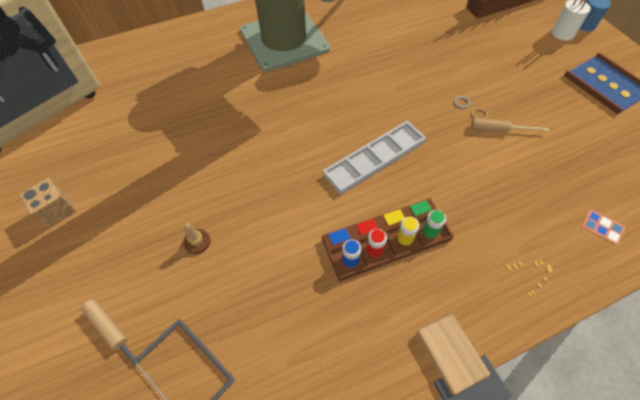

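View pics/top0.png

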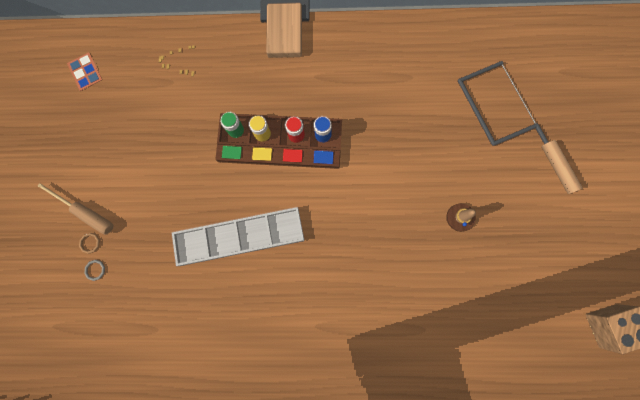

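Top view: the wooden rack is the farther one (x218–340, y112–167), with green, yellow, red, blue from the robot's left. The aluminium rack is nearer (x173–303, y208–265). The ring stand is far off at (461,217).

```bash
python3 - <<'E'
import cv2,numpy as np
for n,(x,y,w,h) in {"top":(165,105,185,170),"scene":(315,115,145,170)}.items():
    im=cv2.imread(f"pics/{n}0.png")[y:y+h,x:x+w]; s=3.5 if n=="top" else 3.5
    im=cv2.resize(im,None,fx=s,fy=s,interpolation=cv2.INTER_CUBIC)
    # ticks each 20 px
    for i in range(0,w,20): cv2.line(im,(int(i*s),0),(int(i*s),6),(0,255,255),1); cv2.putText(im,str(x+i),(int(i*s),16),0,.35,(0,255,255),1)
    for i in range(0,h,20): cv2.line(im,(0,int(i*s)),(6,int(i*s)),(0,255,255),1); cv2.putText(im,str(y+i),(8,int(i*s)+4),0,.35,(0,255,255),1)
    cv2.imwrite(f"pics/{n}0c.png",im)
# colour blobs
R={"green":(50,85),"yellow":(20,33),"red":(0,6),"blue":(100,125)}
for n in("top","scene"):
    hsv=cv2.cvtColor(cv2.imread(f"pics/{n}0.png"),cv2.COLOR_BGR2HSV)
    for c,(a,b) in R.items():
        m=cv2.inRange(hsv,(a,150,70),(b,255,255))
        if c=="red": m|=cv2.inRange(hsv,(175,150,70),(180,255,255))
        k,l,st,ce=cv2.connectedComponentsWithStats(m,connectivity=4)
        print(n,c,[(st[i,:5].tolist(),ce[i].round(1).tolist()) for i in range(1,k) if st[i,4]>25])
E
```

```text
top green [([223, 114, 12, 11, 68], [228.7, 119.0])]
top yellow [([250, 116, 15, 14, 152], [257.1, 122.7]), ([253, 127, 18, 14, 114], [263.0, 135.6]), ([252, 147, 20, 14, 244], [261.7, 153.5])]
top red [([287, 117, 14, 14, 154], [293.4, 123.9]), ([287, 130, 18, 13, 114], [296.5, 137.3]), ([282, 148, 21, 15, 264], [292.4, 155.2])]
top blue [([85, 65, 9, 8, 44], [88.6, 68.2]), ([79, 78, 9, 9, 46], [83.0, 81.9]), ([316, 118, 14, 13, 138], [322.2, 123.7]), ([315, 133, 16, 9, 75], [322.3, 137.2]), ([314, 151, 19, 13, 221], [323.0, 156.9])]
scene green [([412, 202, 18, 12, 138], [420.2, 207.8]), ([431, 212, 12, 10, 90], [436.8, 216.5]), ([424, 225, 15, 12, 101], [430.1, 231.4])]
scene yellow [([383, 209, 22, 17, 235], [393.4, 216.7]), ([404, 217, 13, 13, 135], [410.0, 223.1]), ([397, 229, 19, 17, 166], [404.9, 238.7])]
scene red [([356, 219, 28, 23, 362], [370.7, 229.8]), ([366, 244, 19, 14, 144], [374.5, 251.1])]
scene blue [([599, 227, 7, 7, 28], [601.9, 229.9]), ([329, 229, 20, 15, 178], [338.7, 236.1]), ([346, 241, 12, 12, 118], [351.4, 246.7]), ([343, 257, 16, 10, 95], [349.9, 261.9])]
```

View pics/top0c.png

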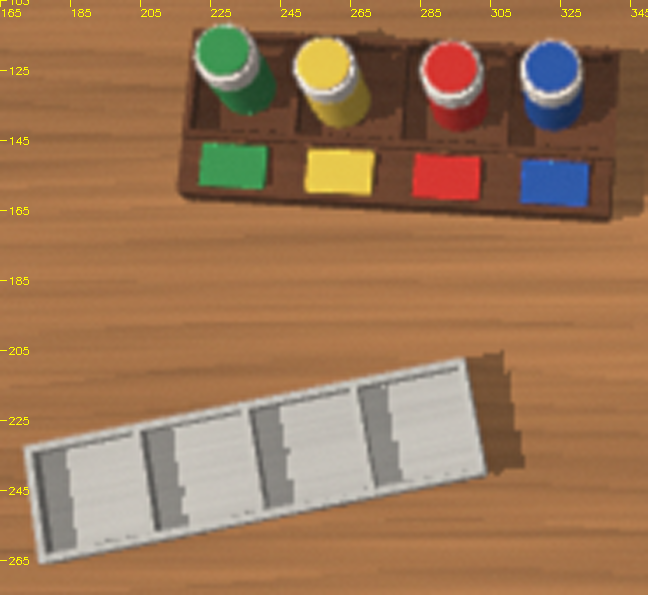

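View pics/scene0c.png

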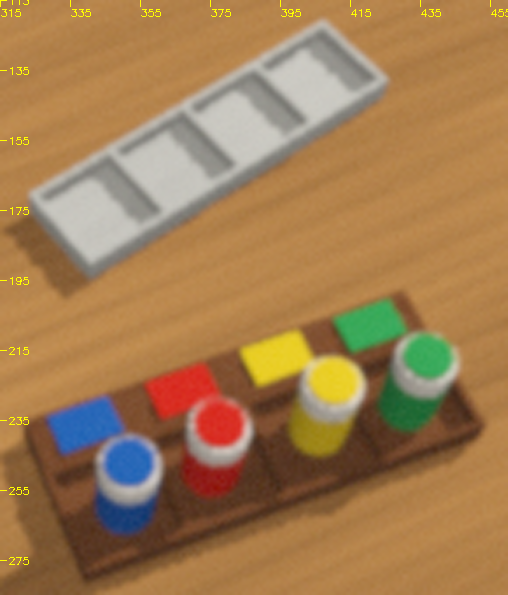

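Top crop: discs at about (226,47) green, (324,65) yellow, (450,68) red, (552,67) blue, with rack rim corners (25,448), (465,360), (486,474), (40,562). Scene crop: discs at (428,356), (333,380), (220,424), (129,463), with rim corners (387,80), (90,266), (32,195), (322,22).

```bash
cat > h.py <<'E'
import numpy as np
from station import readout, eyes
from scipy.spatial.transform import Rotation as Rot
def ray(cal,u,v,fish=False):
    K,T=np.array(cal["K"]),np.array(cal["world_from_camera"])
    x=(u-K[0,2])/K[0,0]; y=(v-K[1,2])/K[1,1]
    if fish:
        r=np.hypot(x,y)+1e-12; d=np.array([x/r*np.sin(r),-y/r*np.sin(r),-np.cos(r)])
    else: d=np.array([x,-y,-1.])
    d=T[:3,:3]@d; return T[:3,3],d/np.linalg.norm(d)
def plane(r,z): o,d=r; return o+d*(z-o[2])/d[2]
def tri(rays):
    A=sum(np.eye(3)-np.outer(d,d) for o,d in rays); b=sum((np.eye(3)-np.outer(d,d))@o for o,d in rays)
    p=np.linalg.solve(A,b); return p, max(np.linalg.norm(np.cross(p-o,d)) for o,d in rays)
E
python3 - <<'E'
from h import *
ct,cs=eyes.calibration("top"),eyes.calibration("scene")
P={"green":((226,47),(428,356)),"yellow":((324,65),(333,380)),"red":((450,68),(220,424)),"blue":((552,67),(129,463)),
"++":((25,448),(387,80)),"+-":((465,360),(90,266)),"--":((486,474),(32,195)),"-+":((40,562),(322,22)),
"tgreen":((233,166),(370,325)),"tyel":((340,172),(277,358)),"tred":((447,177),(182,391)),"tblue":((555,183),(86,425))}
H={}
for k,(a,b) in P.items():
    f=lambda q,ox,oy:((q[0]+.5)/3.5-.5+ox,(q[1]+.5)/3.5-.5+oy)
    ra,rb=ray(ct,*f(a,165,105)),ray(cs,*f(b,315,115)); p,e=tri([ra,rb])
    z=.06 if len(k)>2 and k[0]!="t" else .021 if len(k)>2 else .018
    pa,pb=plane(ra,z),plane(rb,z); H[k]=(pa+pb)/2
    print(k,"tri",(p*1e3).round(1),"err",round(e*1e3,1),"plane",(pa[:2]*1e3).round(1),(pb[:2]*1e3).round(1))
c=np.mean([H[k] for k in("++","+-","--","-+")],0)
d=H["++"]+H["-+"]-H["+-"]-H["--"]; yaw=np.arctan2(-d[0],d[1])
yh=np.array([-np.sin(yaw),np.cos(yaw)]); print("rack",c*1e3,"yaw",np.degrees(yaw),"len",np.linalg.norm(d)/2)
for s in(.087,.029,-.029,-.087): print(s,(c[:2]+s*yh)*1e3)
d=H["tgreen"]-H["tblue"];yw=np.arctan2(-d[0],d[1]);print("wood yaw",np.degrees(yw))
for k in("green","yel","red","blue"): print(k,"comp centre",(H["t"+k][:2]+.047*np.array([np.cos(yw),np.sin(yw)]))*1e3)
E
```

```text
green tri [668.3  41.2  66.5] err 1.6 plane [670.2  41.4] [666.1  46.2]
yellow tri [658.5  -9.5  63.8] err 1.3 plane [659.4 -10. ] [657.2  -6.5]
red tri [655.8 -74.5  63.3] err 1.2 plane [656.6 -75.3] [654.7 -72.2]
blue tri [ 655.4 -126.5   63.2] err 1.4 plane [ 656.2 -127.8] [ 654.5 -124.4]
++ tri [467.7 153.9  14.9] err 1.5 plane [466.9 151.2] [469.7 153.7]
+- tri [512.4 -77.9  12.9] err 1.8 plane [511.1 -80.1] [515.7 -77.7]
-- tri [452.3 -88.5  14.4] err 2.5 plane [451.3 -91.1] [455.2 -87.1]
-+ tri [408.1 141.9  15.4] err 1.1 plane [407.8 139.8] [410.  141.5]
tgreen tri [619.1  47.3  18.5] err 1.3 plane [617.9  45.4] [620.4  47.4]
tyel tri [615.  -10.9  17.7] err 1.3 plane [613.6 -12.7] [616.7 -10.9]
tred tri [611.1 -68.9  18.3] err 1.2 plane [609.9 -70.4] [612.6 -68.6]
tblue tri [ 607.1 -126.5   17.9] err 1.7 plane [ 605.7 -128.2] [ 608.9 -125.5]
rack [460.95109393  31.27460597  18.        ] yaw 10.98145038280243 len 0.23486692209720203
0.087 [444.37836112 116.68154086]
0.029 [455.42684966  59.74358427]
-0.029 [466.4753382    2.80562768]
-0.087 [477.52382674 -54.13232892]
wood yaw -3.907013089711516
green comp centre [666.02356597  43.17244295]
yel comp centre [662.02777927 -14.9796602 ]
red comp centre [658.13965487 -72.66291183]
blue comp centre [ 654.19316892 -130.0496223 ]
```

```bash
cat >> h.py <<'E'
def plan(x,y,z,psi):
    "tool-frame shift (mm) and twist (deg) to TCP (mm) with the tool's x axis at psi deg in world"
    s=readout.get_obs(); w=s["tool_rot"]; R=Rot.from_quat([w[1],w[2],w[3],w[0]]).as_matrix()
    cur=np.degrees(np.arctan2(R[1,0],R[0,0])); t=-((psi-cur+180)%360-180)
    d=R.T@(np.array([x,y,z])-s["tool_pos"]*1e3)
    print("t",round(s["time_s"],2),"tcp",(s["tool_pos"]*1e3).round(1),"psi",round(cur,1),"open",round(s["opening"]*1e3,1),"F",s["force"].round(1),"| dp mm",d.round(1),"twist",round(t,1), "tilt",R[2].round(4))
E
python3 -c "
from h import *
plan(640,-10,230,86.1)"
```

```text
t 0.1 tcp [ 229.4 -526.5  230.2] psi 23.5 open 85.4 F [0.2 0.  0.4] | dp mm [ 582.7 -309.6    1. ] twist -62.6 tilt [ 3.0e-04 -2.1e-03 -1.0e+00]
```

Request:
step_arm:
  moves:
    - {"dp":[0.583,-0.31,0],"twist":-62.6,"gripper":-1}
    - {"dp":[0.583,-0.31,0],"twist":-62.6,"gripper":-1}
    - {"dp":[0.583,-0.31,0],"twist":-62.6,"gripper":-1}
    - {"dp":[0.583,-0.31,0],"twist":-62.6,"gripper":-1}
    - {"dp":[0.583,-0.31,0],"twist":-62.6,"gripper":-1}
    - {"dp":[0.583,-0.31,0],"twist":-62.6,"gripper":-1}
    - {"dp":[0.583,-0.31,0],"twist":-62.6,"gripper":-1}
    - {"dp":[0.583,-0.31,0],"twist":-62.6,"gripper":-1}

```text
time_s: 0.9
tool_pos: [0.4788, -0.2118, 0.2308]
tool_rot: [-0.001, 0.729, 0.684, 0.0]
force: [1.0, -1.5, 0.5]
opening: 0.0852
```

```bash
python3 -c "
from h import *
plan(640,-10,230,86.1)"
```

```text
t 0.9 tcp [ 478.8 -211.8  230.8] psi 86.3 open 85.2 F [ 1.  -1.5  0.5] | dp mm [211.7 148.    1.1] twist 0.2 tilt [ 0.0021 -0.0011 -1.    ]
```

Request:
step_arm:
  moves:
    - {"dp":[0.212,0.148,0],"twist":0.2,"gripper":-1}
    - {"dp":[0.212,0.148,0],"twist":0.2,"gripper":-1}
    - {"dp":[0.212,0.148,0],"twist":0.2,"gripper":-1}
    - {"dp":[0.212,0.148,0],"twist":0.2,"gripper":-1}
    - {"dp":[0.212,0.148,0],"twist":0.2,"gripper":-1}
    - {"dp":[0.212,0.148,0],"twist":0.2,"gripper":-1}
    - {"dp":[0.212,0.148,0],"twist":0.2,"gripper":-1}
    - {"dp":[0.212,0.148,0],"twist":0.2,"gripper":-1}

```text
time_s: 1.7
tool_pos: [0.6392, -0.0105, 0.2304]
tool_rot: [-0.002, 0.731, 0.683, -0.001]
force: [-0.8, 0.0, -0.2]
opening: 0.0853
```

```bash
cat >> h.py <<'E'
def proj(cal,p):
    K,T=np.array(cal["K"]),np.array(cal["world_from_camera"]); q=T[:3,:3].T@(np.array(p)-T[:3,3])
    v=np.array([q[0],-q[1]]); r=np.hypot(*v); a=np.arctan2(r,-q[2]); return K[:2,2]+K[0,0]*a*v/r
E
python3 - <<'E'
from h import *
import cv2,pickle
plan(668,42,200,86.1)
c=eyes.calibration("wrist"); im=eyes.grab_frame("wrist"); pickle.dump(c,open("w1.pkl","wb"))
im=np.ascontiguousarray(im[:,:,::-1])
cv2.imwrite("pics/w1raw.png",im)
P={"green":(668,42,65),"yellow":(658.5,-9.5,65),"red":(656,-74.5,65),"blue":(655.4,-126.5,65)}
for k,p in P.items():
    u=proj(c,np.array(p)/1e3); print(k,u.round(1)); cv2.drawMarker(im,tuple(u.round().astype(int).tolist()),(255,0,255),0,9,1)
cv2.imwrite("pics/w1.png",im)
E
```

```text
t 1.7 tcp [639.2 -10.5 230.4] psi 86.1 open 85.3 F [-0.8  0.  -0.2] | dp mm [54.3 25.3 30.4] twist 0.0 tilt [ 0.0014 -0.003  -1.    ]
green [349.7 129.4]
yellow [343.1 180.3]
red [343.7 238.7]
blue [345.1 279.4]
```

View pics/w1.png

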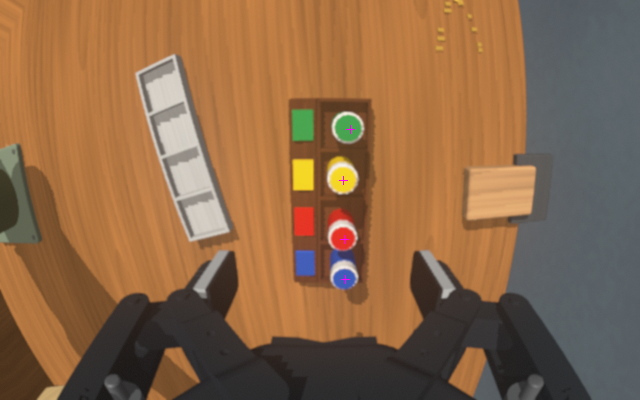

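The wrist view shows the jars in a column at x≈345 (green y127, yellow 178, red 237, blue 279), and the marks fall within 2–3 px of them. The aluminium rack is at left (137–228, 55–240). I'll refine from an enlarged crop.

```bash
python3 - <<'E'
import cv2
im=cv2.imread("pics/w1raw.png")[50:295,130:385]; s=2.4
cv2.imwrite("pics/w1c.png",cv2.resize(im,None,fx=s,fy=s,interpolation=cv2.INTER_CUBIC))
E
```

```text
(no output)
```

View pics/w1c.png

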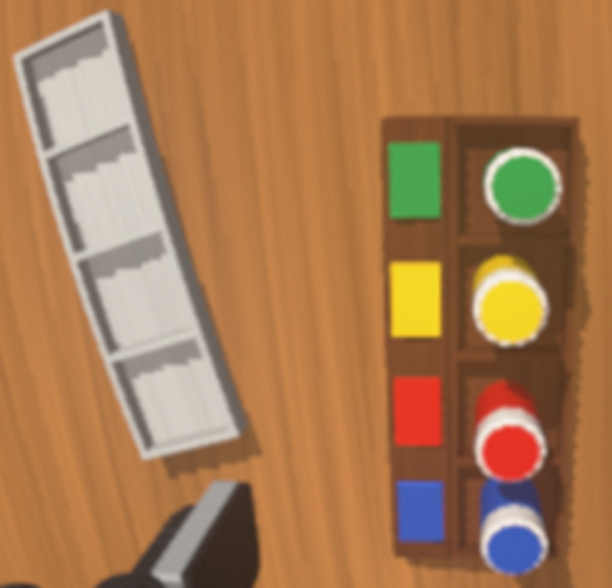

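Crop: discs at green (524,188), yellow (511,311), red (512,453), blue (514,549). Rack rim corners are (15,57), (108,13), (238,433), (145,457).

```bash
python3 - <<'E'
from h import *
import pickle
c=pickle.load(open("w1.pkl","rb")); ct,cs=eyes.calibration("top"),eyes.calibration("scene")
g=lambda q,s,ox,oy:((q[0]+.5)/s-.5+ox,(q[1]+.5)/s-.5+oy)
P={"green":((226,47),(428,356),(524,188)),"yellow":((324,65),(333,380),(511,311)),"red":((450,68),(220,424),(512,453)),"blue":((552,67),(129,463),(514,549)),
"++":((25,448),(387,80),(108,13)),"+-":((465,360),(90,266),(238,433)),"--":((486,474),(32,195),(145,457)),"-+":((40,562),(322,22),(15,57)),
"tgreen":((233,166),(370,325),(415,180)),"tblue":((555,183),(86,425),(421,511))}
for k,(a,b,w) in P.items():
    r=[ray(ct,*g(a,3.5,165,105)),ray(cs,*g(b,3.5,315,115)),ray(c,*g(w,2.4,130,50),True)]
    p,e=tri(r); z=.018 if len(k)==2 else .021 if k[0]=="t" else .066
    print(k,"tri3",(p*1e3).round(1),round(e*1e3,1),"planes",[(plane(q,z)[:2]*1e3).round(1).tolist() for q in r])
E
```

```text
green tri3 [667.6  42.4  64.9] 2.3 planes [[667.9, 39.8], [668.3, 43.2], [666.3, 43.5]]
yellow tri3 [658.4  -9.1  63.3] 1.4 planes [[657.2, -11.1], [659.6, -9.1], [658.0, -8.2]]
red tri3 [655.6 -74.6  63.6] 1.3 planes [[654.3, -75.8], [657.1, -74.2], [655.2, -73.7]]
blue tri3 [ 654.9 -126.4   63. ] 1.5 planes [[653.9, -127.9], [656.9, -125.9], [654.0, -124.5]]
++ tri3 [467.5 153.3  16.1] 1.8 planes [[466.9, 151.2], [469.7, 153.7], [467.6, 152.7]]
+- tri3 [511.7 -77.7  13.1] 2.0 planes [[511.1, -80.1], [515.7, -77.7], [512.0, -75.4]]
-- tri3 [452.1 -88.6  15.2] 2.6 planes [[451.3, -91.1], [455.2, -87.1], [452.9, -87.6]]
-+ tri3 [408.  141.6  16.7] 1.4 planes [[407.8, 139.8], [410.0, 141.5], [407.6, 141.6]]
tgreen tri3 [618.8  47.5  18.2] 1.4 planes [[617.9, 45.4], [620.4, 47.4], [618.5, 47.9]]
tblue tri3 [ 606.8 -126.4   17.9] 1.8 planes [[605.7, -128.2], [608.9, -125.5], [606.6, -124.7]]
```

Heights agree across views: jar top minus rim is about 48 mm, with a camera bias of about −2.5 mm, so the floor is at 6 mm and the jar tops at 66 mm. Jar order from the left is green, yellow, red, blue, so green goes to y=−87. I'll grasp with the jaws across the row and TCP z=30 mm.

Request:
step_arm:
  moves:
    - {"dp":[0.0543,0.0242,0.03],"twist":0,"gripper":-1}
    - {"dp":[0.0543,0.0242,0.07],"twist":0,"gripper":-1}
    - {"dp":[0.0543,0.0242,0.1],"twist":0,"gripper":-1}
    - {"dp":[0.0543,0.0242,0.13],"twist":0,"gripper":-1}
    - {"dp":[0.0543,0.0242,0.16],"twist":0,"gripper":-1}
    - {"dp":[0.0543,0.0242,0.19],"twist":0,"gripper":-1}
    - {"dp":[0.0543,0.0242,0.2],"twist":0,"gripper":-1}
    - {"dp":[0.0543,0.0242,0.2],"twist":0,"gripper":-1}

```text
time_s: 2.55
tool_pos: [0.6643, 0.0403, 0.0288]
tool_rot: [-0.003, 0.732, 0.682, -0.002]
force: [-0.8, 0.1, -0.1]
opening: 0.0854
```

```bash
python3 - <<'E'
from h import *
import cv2
plan(667,42,30,86.1)
im=eyes.grab_frame("wrist"); cv2.imwrite("pics/w2.png",im[:,:,::-1])
E
```

```text
t 2.55 tcp [664.3  40.3  28.8] psi 85.9 open 85.4 F [-0.8  0.1 -0.1] | dp mm [ 1.9  2.6 -1.2] twist -0.2 tilt [ 0.0013 -0.0072 -1.    ]
```

View pics/w2.png

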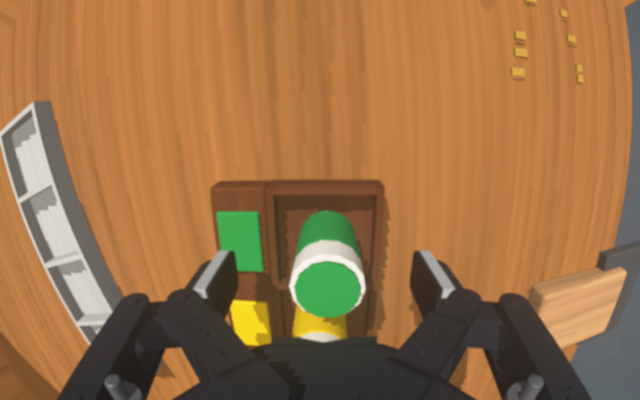

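The green jar is centred between the pads (disc at (328,290); pads at about x 222 and 430). I'll close with a small correction.

Request:
step_arm:
  moves:
    - {"dp":[0.002,0.0025,-0.001],"twist":0,"gripper":-1}
    - {"dp":[0.002,0.0025,-0.001],"twist":0,"gripper":1}
    - {"dp":[0.002,0.0025,-0.001],"twist":0,"gripper":1}
    - {"dp":[0.002,0.0025,-0.001],"twist":0,"gripper":1}
    - {"dp":[0.002,0.0025,-0.001],"twist":0,"gripper":1}
    - {"dp":[0.002,0.0025,-0.001],"twist":0,"gripper":1}
    - {"dp":[0.002,0.0025,-0.001],"twist":0,"gripper":1}
    - {"dp":[0.002,0.0025,-0.001],"twist":0,"gripper":1}
  squeeze: 35

```text
time_s: 3.4
tool_pos: [0.669, 0.0425, 0.0325]
tool_rot: [-0.002, 0.732, 0.682, -0.0]
force: [-1.3, 0.4, 5.9]
opening: 0.0313
```

```bash
python3 -c "
from h import *
plan(477,-53.5,130,100.9)"
```

```text
t 3.4 tcp [669.   42.5  32.5] psi 86.0 open 31.3 F [-1.3  0.4  5.9] | dp mm [-109.1 -185.   -97.1] twist -14.9 tilt [ 0.0014 -0.0028 -1.    ]
```

Request:
step_arm:
  moves:
    - {"dp":[0,0,-0.015],"twist":0,"gripper":1}
    - {"dp":[0,0,-0.05],"twist":0,"gripper":1}
    - {"dp":[0,0,-0.085],"twist":0,"gripper":1}
    - {"dp":[-0.012,-0.02,-0.1],"twist":-1.5,"gripper":1}
    - {"dp":[-0.034,-0.058,-0.1],"twist":-5,"gripper":1}
    - {"dp":[-0.058,-0.098,-0.1],"twist":-8,"gripper":1}
    - {"dp":[-0.082,-0.138,-0.1],"twist":-11,"gripper":1}
    - {"dp":[-0.1,-0.17,-0.1],"twist":-14,"gripper":1}

```text
time_s: 4.2
tool_pos: [0.4901, -0.0462, 0.1328]
tool_rot: [-0.002, 0.642, 0.766, -0.001]
force: [-0.3, 1.0, -0.6]
opening: 0.031
```

```bash
python3 -c "
from h import *
plan(477,-53.5,45,100.9)"
```

```text
t 4.2 tcp [490.1 -46.2 132.8] psi 100.1 open 31.0 F [-0.3  1.  -0.6] | dp mm [ -5.1 -13.9  87.8] twist -0.8 tilt [ 0.0019 -0.0033 -1.    ]
```

Request:
step_arm:
  moves:
    - {"dp":[-0.005,-0.0139,0],"twist":-0.8,"gripper":1}
    - {"dp":[-0.005,-0.0139,0.01],"twist":-0.8,"gripper":1}
    - {"dp":[-0.005,-0.0139,0.03],"twist":-0.8,"gripper":1}
    - {"dp":[-0.005,-0.0139,0.055],"twist":-0.8,"gripper":1}
    - {"dp":[-0.005,-0.0139,0.08],"twist":-0.8,"gripper":1}
    - {"dp":[-0.005,-0.0139,0.088],"twist":-0.8,"gripper":1}
    - {"dp":[-0.005,-0.0139,0.088],"twist":-0.8,"gripper":1}

```text
time_s: 4.9
tool_pos: [0.4762, -0.0528, 0.0434]
tool_rot: [-0.003, 0.637, 0.771, -0.001]
force: [-0.2, -0.1, 0.1]
opening: 0.0313
```

```bash
python3 - <<'E'
from h import *
import cv2
plan(477,-53.5,33,100.9)
im=eyes.grab_frame("wrist"); cv2.imwrite("pics/w3.png",im[:,:,::-1])
E
```

```text
t 4.9 tcp [476.2 -52.8  43.4] psi 100.9 open 31.3 F [-0.2 -0.1  0.1] | dp mm [-0.9  0.7 10.3] twist -0.0 tilt [ 0.0037 -0.0062 -1.    ]
```

View pics/w3.png

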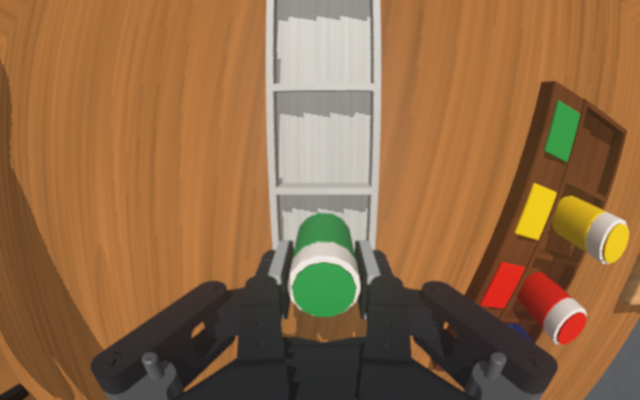

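The green jar is held upright, centred between the compartment's side walls (x 275–375), over the end compartment. I'll lower it slowly.

Request:
step_arm:
  moves:
    - {"dp":[-0.001,0.001,0.003],"twist":0,"gripper":1}
    - {"dp":[-0.001,0.001,0.006],"twist":0,"gripper":1}
    - {"dp":[-0.001,0.001,0.008],"twist":0,"gripper":1}
    - {"dp":[-0.001,0.001,0.0095],"twist":0,"gripper":1}
    - {"dp":[-0.001,0.001,0.0105],"twist":0,"gripper":1}
    - {"dp":[-0.001,0.001,0.0105],"twist":0,"gripper":1}

```text
time_s: 5.55
tool_pos: [0.4783, -0.0539, 0.034]
tool_rot: [-0.002, 0.637, 0.771, -0.001]
force: [-0.3, 0.1, -0.7]
opening: 0.031
```

```bash
python3 -c "
from h import *
plan(477,-53.5,32,100.9)"
```

```text
t 5.55 tcp [478.3 -53.9  34. ] psi 100.9 open 31.0 F [-0.3  0.1 -0.7] | dp mm [ 0.6 -1.2  2. ] twist -0.0 tilt [ 0.0025 -0.0039 -1.    ]
```

Request:
step_arm:
  moves:
    - {"dp":[0,0,0.001],"twist":0,"gripper":1}
    - {"dp":[0,0,0.002],"twist":0,"gripper":1}
    - {"dp":[0,0,0.002],"twist":0,"gripper":1}

```text
time_s: 5.85
tool_pos: [0.4784, -0.054, 0.0325]
tool_rot: [-0.002, 0.637, 0.771, -0.001]
force: [-1.1, 0.9, 2.8]
opening: 0.0307
```

```bash
python3 -c "
from h import *
plan(477,-53.5,32,100.9)"
```

```text
t 5.85 tcp [478.4 -54.   32.5] psi 100.9 open 30.7 F [-1.1  0.9  2.8] | dp mm [ 0.7 -1.3  0.5] twist -0.0 tilt [ 0.0024 -0.0039 -1.    ]
```

Contact at z=32.5, the same as at the grasp. I'll release and lift.

Request:
step_arm:
  moves:
    - {"dp":[0,0,0.001],"twist":0,"gripper":1}
    - {"dp":[0,0,0.001],"twist":0,"gripper":0.1}
    - {"dp":[0,0,0.0],"twist":0,"gripper":-0.5}
    - {"dp":[0,0,0.0],"twist":0,"gripper":-1}
    - {"dp":[0,0,0.0],"twist":0,"gripper":-1}
    - {"dp":[0,0,-0.02],"twist":0,"gripper":-1}
    - {"dp":[0,0,-0.06],"twist":0,"gripper":-1}
    - {"dp":[0,0,-0.1],"twist":0,"gripper":-1}

```text
time_s: 6.65
tool_pos: [0.4777, -0.0538, 0.1325]
tool_rot: [-0.004, 0.637, 0.771, -0.001]
force: [0.7, 0.8, 0.4]
opening: 0.0853
```

```bash
python3 - <<'E'
from h import *
import cv2
plan(658,-9,135,86.1)
im=eyes.grab_frame("wrist"); cv2.imwrite("pics/w4.png",im[:,:,::-1])
E
```

```text
t 6.65 tcp [477.7 -53.8 132.5] psi 100.9 open 85.3 F [0.7 0.8 0.4] | dp mm [  9.9 185.5  -3.7] twist 14.8 tilt [ 0.0038 -0.0066 -1.    ]
```

View pics/w4.png

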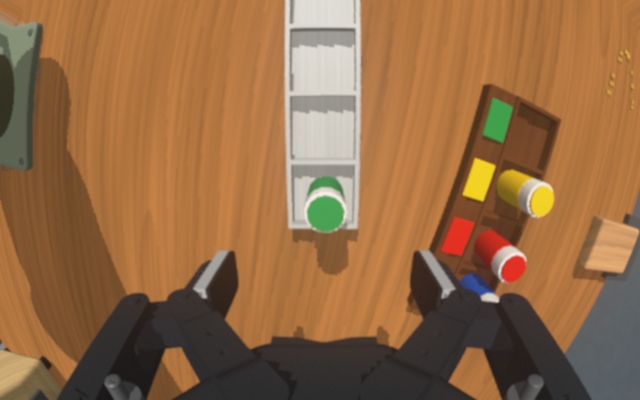

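Green stands upright in the right-end compartment. Next is yellow.

Request:
step_arm:
  moves:
    - {"dp":[0.0025,0.046,0],"twist":4,"gripper":-1}
    - {"dp":[0.005,0.093,0],"twist":8,"gripper":-1}
    - {"dp":[0.0075,0.14,0],"twist":12,"gripper":-1}
    - {"dp":[0.01,0.1855,0],"twist":14.8,"gripper":-1}
    - {"dp":[0.01,0.1855,0],"twist":14.8,"gripper":-1}
    - {"dp":[0.01,0.1855,0.01],"twist":14.8,"gripper":-1}

```text
time_s: 7.3
tool_pos: [0.665, -0.0102, 0.1314]
tool_rot: [0.004, 0.73, 0.683, 0.002]
force: [0.2, 0.3, -0.5]
opening: 0.0856
```

```bash
python3 -c "
from h import *
plan(658,-9,30,86.1)"
```

```text
t 7.3 tcp [665.  -10.2 131.4] psi 86.2 open 85.6 F [ 0.2  0.3 -0.5] | dp mm [  0.9  -7.9 101.3] twist 0.1 tilt [-0.0016  0.0084 -1.    ]
```

Request:
step_arm:
  moves:
    - {"dp":[0.001,-0.0075,0.01],"twist":0,"gripper":-1}
    - {"dp":[0.001,-0.0075,0.04],"twist":0,"gripper":-1}
    - {"dp":[0.001,-0.0075,0.07],"twist":0,"gripper":-1}
    - {"dp":[0.001,-0.0075,0.093],"twist":0,"gripper":-1}
    - {"dp":[0.001,-0.0075,0.1],"twist":0,"gripper":-1}
    - {"dp":[0.001,-0.0075,0.1],"twist":0,"gripper":-1}
    - {"dp":[0.001,-0.0075,0.1],"twist":0,"gripper":-1}

```text
time_s: 8.0
tool_pos: [0.6586, -0.0092, 0.0326]
tool_rot: [0.004, 0.73, 0.683, 0.003]
force: [0.2, 0.7, 0.0]
opening: 0.0852
```

```bash
python3 -c "
from h import *
plan(658,-9,30,86.1)"
```

```text
t 8.0 tcp [658.6  -9.2  32.6] psi 86.2 open 85.2 F [0.2 0.7 0. ] | dp mm [ 0.2 -0.7  2.6] twist 0.1 tilt [-0.0017  0.0101 -0.9999]
```

Request:
step_arm:
  moves:
    - {"dp":[0,-0.0005,0.0015],"twist":0,"gripper":1}
    - {"dp":[0,-0.0005,0.0015],"twist":0,"gripper":1}
    - {"dp":[0,-0.0005,0.0015],"twist":0,"gripper":1}
    - {"dp":[0,-0.0005,0.0015],"twist":0,"gripper":1}
    - {"dp":[0,-0.0005,0.0015],"twist":0,"gripper":1}
    - {"dp":[0,-0.0005,0.0015],"twist":0,"gripper":1}
    - {"dp":[0,-0.0005,0.0015],"twist":0,"gripper":1}

```text
time_s: 8.7
tool_pos: [0.6586, -0.0092, 0.032]
tool_rot: [0.005, 0.73, 0.683, 0.003]
force: [-1.4, -0.7, 5.7]
opening: 0.0313
```

```bash
python3 -c "
from h import *
plan(466,3.5,132,100.9)"
```

```text
t 8.7 tcp [658.6  -9.2  32. ] psi 86.2 open 31.3 F [-1.4 -0.7  5.7] | dp mm [  -0.3 -191.9 -102.1] twist -14.7 tilt [-0.0018  0.0109 -0.9999]
```

Request:
step_arm:
  moves:
    - {"dp":[0,0,-0.015],"twist":0,"gripper":1}
    - {"dp":[0,0,-0.05],"twist":0,"gripper":1}
    - {"dp":[0,0,-0.085],"twist":0,"gripper":1}
    - {"dp":[0,-0.02,-0.1],"twist":-1.5,"gripper":1}
    - {"dp":[0,-0.058,-0.1],"twist":-5,"gripper":1}
    - {"dp":[0,-0.1,-0.1],"twist":-8.5,"gripper":1}
    - {"dp":[0,-0.143,-0.102],"twist":-11.5,"gripper":1}
    - {"dp":[0,-0.178,-0.102],"twist":-14,"gripper":1}

```text
time_s: 9.5
tool_pos: [0.4774, 0.0033, 0.1321]
tool_rot: [0.005, 0.641, 0.768, 0.002]
force: [-0.5, 0.9, -0.1]
opening: 0.0316
```

```bash
python3 -c "
from h import *
plan(466,3.5,44,100.9)"
```

```text
t 9.5 tcp [477.4   3.3 132.1] psi 100.3 open 31.6 F [-0.5  0.9 -0.1] | dp mm [  2.6 -12.   87.9] twist -0.6 tilt [-0.0041  0.0093 -0.9999]
```

Request:
step_arm:
  moves:
    - {"dp":[0.0025,-0.012,0],"twist":-0.6,"gripper":1}
    - {"dp":[0.0025,-0.012,0.01],"twist":-0.6,"gripper":1}
    - {"dp":[0.0025,-0.012,0.03],"twist":-0.6,"gripper":1}
    - {"dp":[0.0025,-0.012,0.055],"twist":-0.6,"gripper":1}
    - {"dp":[0.0025,-0.012,0.08],"twist":-0.6,"gripper":1}
    - {"dp":[0.0025,-0.012,0.088],"twist":-0.6,"gripper":1}
    - {"dp":[0.0025,-0.012,0.091],"twist":-0.6,"gripper":1}
    - {"dp":[0.0025,-0.012,0.094],"twist":-0.6,"gripper":1}

```text
time_s: 10.3
tool_pos: [0.4673, 0.0032, 0.0384]
tool_rot: [0.005, 0.637, 0.771, 0.003]
force: [0.5, 0.1, -1.4]
opening: 0.031
```

```bash
python3 - <<'E'
from h import *
plan(466,3.5,32,100.9)
E
```

```text
t 10.3 tcp [467.3   3.2  38.4] psi 100.9 open 31.0 F [ 0.5  0.1 -1.4] | dp mm [ 0.6 -1.3  6.3] twist -0.0 tilt [-0.0047  0.0108 -0.9999]
```

Request:
step_arm:
  moves:
    - {"dp":[0,-0.001,0.002],"twist":0,"gripper":1}
    - {"dp":[0,-0.001,0.004],"twist":0,"gripper":1}
    - {"dp":[0,-0.001,0.005],"twist":0,"gripper":1}
    - {"dp":[0,-0.001,0.006],"twist":0,"gripper":1}
    - {"dp":[0,-0.001,0.0065],"twist":0,"gripper":1}
    - {"dp":[0,-0.001,0.0065],"twist":0,"gripper":1}

```text
time_s: 10.9
tool_pos: [0.4665, 0.0029, 0.032]
tool_rot: [0.005, 0.637, 0.771, 0.003]
force: [0.1, -0.7, -1.0]
opening: 0.0312
```

```bash
python3 - <<'E'
from h import *
plan(466,3.5,32,100.9)
E
```

```text
t 10.9 tcp [466.5   2.9  32. ] psi 100.9 open 31.2 F [ 0.1 -0.7 -1. ] | dp mm [ 0.7 -0.4 -0. ] twist -0.0 tilt [-0.0049  0.0111 -0.9999]
```

Request:
step_arm:
  moves:
    - {"dp":[0,0,0.0005],"twist":0,"gripper":1}
    - {"dp":[0,0,0.001],"twist":0,"gripper":1}
    - {"dp":[0,0,0.001],"twist":0,"gripper":1}

```text
time_s: 11.2
tool_pos: [0.4666, 0.0029, 0.0319]
tool_rot: [0.005, 0.637, 0.771, 0.003]
force: [-3.9, 0.9, 7.4]
opening: 0.0309
```

```bash
python3 - <<'E'
from h import *
plan(466,3.5,31,100.9)
E
```

```text
t 11.2 tcp [466.6   2.9  31.9] psi 100.9 open 30.9 F [-3.9  0.9  7.4] | dp mm [ 0.7 -0.5  0.9] twist -0.0 tilt [-0.005   0.0107 -0.9999]
```

Firm contact (7 N). I'll release and lift.

Request:
step_arm:
  moves:
    - {"dp":[0,0,0.0005],"twist":0,"gripper":1}
    - {"dp":[0,0,0.0005],"twist":0,"gripper":0.1}
    - {"dp":[0,0,0.0],"twist":0,"gripper":-0.5}
    - {"dp":[0,0,0.0],"twist":0,"gripper":-1}
    - {"dp":[0,0,0.0],"twist":0,"gripper":-1}
    - {"dp":[0,0,-0.02],"twist":0,"gripper":-1}
    - {"dp":[0,0,-0.06],"twist":0,"gripper":-1}
    - {"dp":[0,0,-0.1],"twist":0,"gripper":-1}

```text
time_s: 12.0
tool_pos: [0.4644, 0.0033, 0.132]
tool_rot: [0.004, 0.637, 0.771, 0.002]
force: [0.7, 0.2, 0.4]
opening: 0.0854
```

```bash
python3 - <<'E'
from h import *
import cv2
plan(655.5,-74.3,132,86.1)
im=eyes.grab_frame("wrist"); cv2.imwrite("pics/w5.png",im[:,:,::-1])
E
```

```text
t 12.0 tcp [464.4   3.3 132. ] psi 100.9 open 85.4 F [0.7 0.2 0.4] | dp mm [-112.3  173.     1.9] twist 14.8 tilt [-0.0039  0.008  -1.    ]
```

View pics/w5.png

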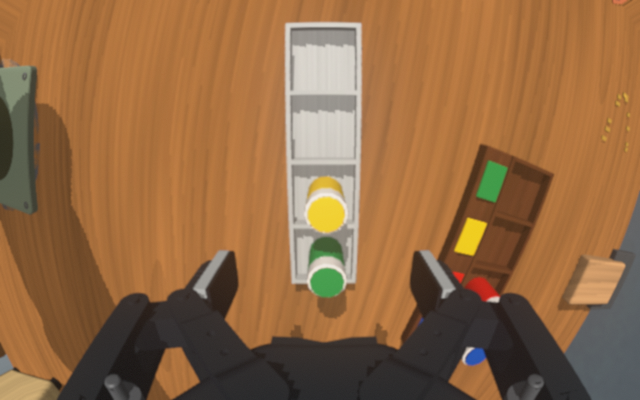

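Yellow (326,212) stands upright next to green (326,282). Next is red: 206 mm of travel.

Request:
step_arm:
  moves:
    - {"dp":[-0.025,0.038,0],"twist":4,"gripper":-1}
    - {"dp":[-0.05,0.077,0],"twist":8,"gripper":-1}
    - {"dp":[-0.075,0.116,0],"twist":12,"gripper":-1}
    - {"dp":[-0.098,0.152,0.001],"twist":14.8,"gripper":-1}
    - {"dp":[-0.112,0.173,0.002],"twist":14.8,"gripper":-1}
    - {"dp":[-0.112,0.173,0.002],"twist":14.8,"gripper":-1}
    - {"dp":[-0.112,0.173,0.01],"twist":14.8,"gripper":-1}

```text
time_s: 12.75
tool_pos: [0.6619, -0.075, 0.1346]
tool_rot: [0.01, 0.731, 0.683, 0.007]
force: [0.5, 0.6, -0.0]
opening: 0.0851
```

```bash
python3 -c "
from h import *
plan(655.5,-74.3,32,86.1)"
```

```text
t 12.75 tcp [661.9 -75.  134.6] psi 86.1 open 85.1 F [ 0.5  0.6 -0. ] | dp mm [  0.6  -9.  102.4] twist -0.0 tilt [-0.0033  0.0243 -0.9997]
```

The measured tilt has grown to 0.024 rad, because sharp outward stops get baked into each call's start pose. I'll cancel it with a mirrored sharp inward move, then come back gently.

Request:
step_arm:
  moves:
    - {"dp":[0,-0.046,0],"twist":0,"gripper":-1}
    - {"dp":[0,-0.093,0],"twist":0,"gripper":-1}
    - {"dp":[0,-0.14,0],"twist":0,"gripper":-1}
    - {"dp":[0,-0.17,0],"twist":0,"gripper":-1}
    - {"dp":[0,-0.17,0],"twist":0,"gripper":-1}
    - {"dp":[0,-0.17,0],"twist":0,"gripper":-1}

```text
time_s: 13.35
tool_pos: [0.4911, -0.0627, 0.1302]
tool_rot: [0.01, 0.731, 0.683, 0.007]
force: [-0.1, 0.7, 0.6]
opening: 0.0853
```

```bash
python3 -c "
from h import *
plan(655.5,-74.3,130,86.1)"
```

```text
t 13.35 tcp [491.1 -62.7 130.2] psi 86.1 open 85.3 F [-0.1  0.7  0.6] | dp mm [ -0.4 164.8   4.2] twist 0.0 tilt [-0.0031  0.0243 -0.9997]
```

Request:
step_arm:
  moves:
    - {"dp":[0,0.03,0.001],"twist":0,"gripper":-1}
    - {"dp":[0,0.07,0.001],"twist":0,"gripper":-1}
    - {"dp":[0,0.11,0.002],"twist":0,"gripper":-1}
    - {"dp":[0,0.145,0.003],"twist":0,"gripper":-1}
    - {"dp":[0,0.165,0.004],"twist":0,"gripper":-1}
    - {"dp":[0,0.165,0.004],"twist":0,"gripper":-1}
    - {"dp":[0,0.165,0.004],"twist":0,"gripper":-1}

```text
time_s: 14.05
tool_pos: [0.6561, -0.0736, 0.1296]
tool_rot: [0.01, 0.73, 0.683, 0.007]
force: [-0.3, 0.7, 0.1]
opening: 0.0852
```

```bash
python3 -c "
from h import *
plan(655.5,-74.3,32,86.1)"
```

```text
t 14.05 tcp [656.1 -73.6 129.6] psi 86.1 open 85.2 F [-0.3  0.7  0.1] | dp mm [-0.4 -2.8 97.5] twist 0.0 tilt [-0.003   0.0236 -0.9997]
```

Gentle motion stops on target with no added tilt. I'll descend.

Request:
step_arm:
  moves:
    - {"dp":[0,-0.003,0.02],"twist":0,"gripper":-1}
    - {"dp":[0,-0.003,0.05],"twist":0,"gripper":-1}
    - {"dp":[0,-0.003,0.075],"twist":0,"gripper":-1}
    - {"dp":[0,-0.003,0.09],"twist":0,"gripper":-1}
    - {"dp":[0,-0.003,0.0975],"twist":0,"gripper":-1}
    - {"dp":[0,-0.003,0.0975],"twist":0,"gripper":-1}
    - {"dp":[0,-0.003,0.0975],"twist":0,"gripper":-1}

```text
time_s: 14.75
tool_pos: [0.6562, -0.0741, 0.0333]
tool_rot: [0.011, 0.73, 0.683, 0.008]
force: [-0.2, -0.2, 0.9]
opening: 0.0857
```

```bash
python3 -c "
from h import *
plan(655.5,-74.3,32,86.1)"
```

```text
t 14.75 tcp [656.2 -74.1  33.3] psi 86.1 open 85.7 F [-0.2 -0.2  0.9] | dp mm [-0.2 -0.7  1.2] twist 0.0 tilt [-0.0034  0.0256 -0.9997]
```

Request:
step_arm:
  moves:
    - {"dp":[0,0,0.0015],"twist":0,"gripper":1}
    - {"dp":[0,0,0.0015],"twist":0,"gripper":1}
    - {"dp":[0,0,0.0015],"twist":0,"gripper":1}
    - {"dp":[0,0,0.0015],"twist":0,"gripper":1}
    - {"dp":[0,0,0.0015],"twist":0,"gripper":1}
    - {"dp":[0,0,0.0015],"twist":0,"gripper":1}
    - {"dp":[0,0,0.0015],"twist":0,"gripper":1}

```text
time_s: 15.45
tool_pos: [0.6563, -0.0742, 0.0326]
tool_rot: [0.011, 0.73, 0.683, 0.007]
force: [-2.4, 0.3, 5.3]
opening: 0.0307
```

```bash
python3 -c "
from h import *
plan(455,60.5,132,100.9)"
```

```text
t 15.45 tcp [656.3 -74.2  32.6] psi 86.1 open 30.7 F [-2.4  0.3  5.3] | dp mm [ 120.5 -207.3 -105.2] twist -14.8 tilt [-0.0035  0.0256 -0.9997]
```

Request:
step_arm:
  moves:
    - {"dp":[0,0,-0.015],"twist":0,"gripper":1}
    - {"dp":[0,0,-0.05],"twist":0,"gripper":1}
    - {"dp":[0,0,-0.085],"twist":0,"gripper":1}
    - {"dp":[0.01,-0.017,-0.1],"twist":-1.5,"gripper":1}
    - {"dp":[0.032,-0.055,-0.1],"twist":-4,"gripper":1}
    - {"dp":[0.055,-0.095,-0.102],"twist":-7,"gripper":1}
    - {"dp":[0.078,-0.135,-0.103],"twist":-10,"gripper":1}
    - {"dp":[0.1,-0.173,-0.104],"twist":-13,"gripper":1}

```text
time_s: 16.25
tool_pos: [0.4863, 0.0387, 0.1322]
tool_rot: [0.012, 0.648, 0.762, 0.007]
force: [0.5, -0.2, -0.8]
opening: 0.0313
```

```bash
python3 -c "
from h import *
plan(455,60.5,38,100.9)"
```

```text
t 16.25 tcp [486.3  38.7 132.2] psi 99.2 open 31.3 F [ 0.5 -0.2 -0.8] | dp mm [ 27.4 -29.7  93.2] twist -1.7 tilt [-0.0091  0.0251 -0.9996]
```

Request:
step_arm:
  moves:
    - {"dp":[0.017,-0.018,0],"twist":-1,"gripper":1}
    - {"dp":[0.0274,-0.0297,0],"twist":-1.7,"gripper":1}
    - {"dp":[0.0274,-0.0297,0.015],"twist":-1.7,"gripper":1}
    - {"dp":[0.0274,-0.0297,0.045],"twist":-1.7,"gripper":1}
    - {"dp":[0.0274,-0.0297,0.072],"twist":-1.7,"gripper":1}
    - {"dp":[0.0274,-0.0297,0.086],"twist":-1.7,"gripper":1}
    - {"dp":[0.0274,-0.0297,0.091],"twist":-1.7,"gripper":1}
    - {"dp":[0.0274,-0.0297,0.093],"twist":-1.7,"gripper":1}

```text
time_s: 17.05
tool_pos: [0.4557, 0.0602, 0.0382]
tool_rot: [0.012, 0.637, 0.771, 0.006]
force: [0.5, 0.1, -0.5]
opening: 0.0314
```

```bash
python3 - <<'E'
from h import *
plan(455,60.5,32,100.9)
E
```

```text
t 17.05 tcp [455.7  60.2  38.2] psi 100.9 open 31.4 F [ 0.5  0.1 -0.5] | dp mm [ 0.5 -0.8  6.2] twist 0.0 tilt [-0.01    0.0251 -0.9996]
```

Request:
step_arm:
  moves:
    - {"dp":[0,0,0.002],"twist":0,"gripper":1}
    - {"dp":[0,0,0.0035],"twist":0,"gripper":1}
    - {"dp":[0,0,0.0045],"twist":0,"gripper":1}
    - {"dp":[0,0,0.0055],"twist":0,"gripper":1}
    - {"dp":[0,0,0.006],"twist":0,"gripper":1}
    - {"dp":[0,0,0.0065],"twist":0,"gripper":1}
    - {"dp":[0,0,0.0065],"twist":0,"gripper":1}

```text
time_s: 17.75
tool_pos: [0.4561, 0.0601, 0.0325]
tool_rot: [0.012, 0.636, 0.771, 0.006]
force: [-1.3, -1.2, 5.7]
opening: 0.031
```

```bash
python3 - <<'E'
from h import *
plan(455,60.5,32,100.9)
E
```

```text
t 17.75 tcp [456.1  60.1  32.5] psi 100.9 open 31.0 F [-1.3 -1.2  5.7] | dp mm [ 0.6 -1.1  0.4] twist 0.0 tilt [-0.0103  0.0253 -0.9996]
```

Contact at 5.7 N. I'll release and lift.

Request:
step_arm:
  moves:
    - {"dp":[0,0,0.001],"twist":0,"gripper":1}
    - {"dp":[0,0,0.001],"twist":0,"gripper":0.1}
    - {"dp":[0,0,0.0],"twist":0,"gripper":-0.5}
    - {"dp":[0,0,0.0],"twist":0,"gripper":-1}
    - {"dp":[0,0,0.0],"twist":0,"gripper":-1}
    - {"dp":[0,0,-0.02],"twist":0,"gripper":-1}
    - {"dp":[0,0,-0.06],"twist":0,"gripper":-1}
    - {"dp":[0,0,-0.1],"twist":0,"gripper":-1}

```text
time_s: 18.55
tool_pos: [0.4523, 0.0607, 0.1326]
tool_rot: [0.011, 0.636, 0.771, 0.006]
force: [0.6, 0.4, 0.6]
opening: 0.0855
```

```bash
python3 - <<'E'
from h import *
import cv2
plan(655,-126,132,86.1)
im=eyes.grab_frame("wrist"); cv2.imwrite("pics/w6.png",im[:,:,::-1])
E
```

```text
t 18.55 tcp [452.3  60.7 132.6] psi 100.9 open 85.5 F [0.6 0.4 0.6] | dp mm [-221.7  163.6    6.3] twist 14.8 tilt [-0.0095  0.0224 -0.9997]
```

View pics/w6.png

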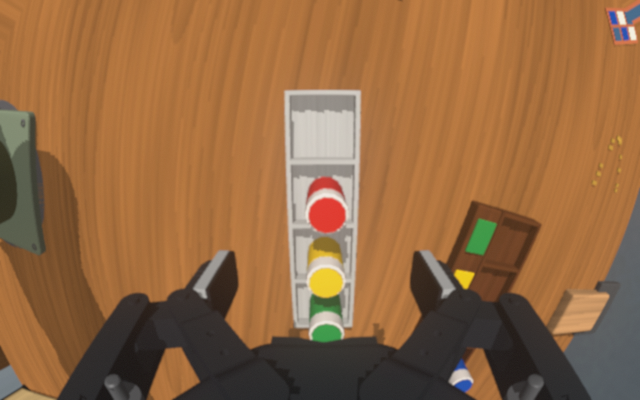

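Red (327,212) is well placed, and yellow and green are unchanged. Now blue, moving gently.

Request:
step_arm:
  moves:
    - {"dp":[-0.022,0.016,0],"twist":1,"gripper":-1}
    - {"dp":[-0.055,0.04,0.001],"twist":3.5,"gripper":-1}
    - {"dp":[-0.088,0.065,0.002],"twist":6,"gripper":-1}
    - {"dp":[-0.121,0.09,0.003],"twist":8,"gripper":-1}
    - {"dp":[-0.145,0.107,0.004],"twist":9.5,"gripper":-1}
    - {"dp":[-0.155,0.114,0.004],"twist":10,"gripper":-1}
    - {"dp":[-0.155,0.114,0.004],"twist":10,"gripper":-1}
    - {"dp":[-0.155,0.114,0.004],"twist":10,"gripper":-1}

```text
time_s: 19.4
tool_pos: [0.5982, -0.069, 0.1416]
tool_rot: [0.015, 0.701, 0.713, 0.011]
force: [-0.7, 0.7, 0.1]
opening: 0.0853
```

```bash
python3 - <<'E'
from h import *
plan(655,-126,132,86.1)
E
```

```text
t 19.4 tcp [598.2 -69.  141.6] psi 91.0 open 85.3 F [-0.7  0.7  0.1] | dp mm [-57.9  55.4  11.9] twist 4.9 tilt [-0.0054  0.036  -0.9993]
```

The drift has a cause: my calls ended mid-lift, and the camera wait let the arm overshoot before the next call's start pose was taken. I'll move over blue and higher, settle, then use the opposite transient (a brisk downward stop) to take the tilt out.

Request:
step_arm:
  moves:
    - {"dp":[-0.015,0.014,-0.015],"twist":1,"gripper":-1}
    - {"dp":[-0.035,0.032,-0.045],"twist":3,"gripper":-1}
    - {"dp":[-0.052,0.05,-0.08],"twist":4.5,"gripper":-1}
    - {"dp":[-0.058,0.0555,-0.11],"twist":4.9,"gripper":-1}
    - {"dp":[-0.058,0.0555,-0.125],"twist":4.9,"gripper":-1}
    - {"dp":[-0.058,0.0555,-0.13],"twist":4.9,"gripper":-1}
    - {"dp":[-0.058,0.0555,-0.13],"twist":4.9,"gripper":-1}
    - {"dp":[-0.058,0.0555,-0.13],"twist":4.9,"gripper":-1}

```text
time_s: 20.2
tool_pos: [0.6483, -0.1241, 0.2714]
tool_rot: [0.012, 0.73, 0.683, 0.011]
force: [0.2, 1.2, 0.2]
opening: 0.0855
```

Request:
step_arm:
  moves:
    - {"dp":[0,0,0.02],"twist":0,"gripper":-1}
    - {"dp":[0,0,0.06],"twist":0,"gripper":-1}
    - {"dp":[0,0,0.1],"twist":0,"gripper":-1}

```text
time_s: 20.5
tool_pos: [0.6507, -0.1237, 0.1692]
tool_rot: [0.012, 0.73, 0.683, 0.01]
force: [0.4, -0.8, -0.4]
opening: 0.0856
```

```bash
python3 - <<'E'
from h import *
plan(655,-126,132,86.1)
eyes.grab_frame("wrist")
plan(655,-126,132,86.1)
E
```

```text
t 20.5 tcp [ 650.7 -123.7  169.2] psi 86.2 open 85.6 F [ 0.4 -0.8 -0.4] | dp mm [-2.   3.3 37.4] twist 0.1 tilt [-8.000e-04  3.110e-02 -9.995e-01]
t 20.55 tcp [ 645.3 -122.   159.4] psi 86.2 open 85.4 F [-3.   1.  -5.2] | dp mm [-3.4  9.6 27.6] twist 0.1 tilt [ 0.0033  0.0154 -0.9999]
```

Confirmed: tilt is down to 0.015. I'll proceed down to blue.

Request:
step_arm:
  moves:
    - {"dp":[-0.0034,0.0096,0],"twist":0,"gripper":-1}
    - {"dp":[-0.0034,0.0096,0.01],"twist":0,"gripper":-1}
    - {"dp":[-0.0034,0.0096,0.03],"twist":0,"gripper":-1}
    - {"dp":[-0.0034,0.0096,0.06],"twist":0,"gripper":-1}
    - {"dp":[-0.0034,0.0096,0.085],"twist":0,"gripper":-1}
    - {"dp":[-0.0034,0.0096,0.095],"twist":0,"gripper":-1}
    - {"dp":[-0.0034,0.0096,0.095],"twist":0,"gripper":-1}
    - {"dp":[-0.0034,0.0096,0.095],"twist":0,"gripper":-1}

```text
time_s: 21.35
tool_pos: [0.6576, -0.1263, 0.0664]
tool_rot: [0.006, 0.73, 0.683, 0.007]
force: [-0.3, -0.4, 0.5]
opening: 0.0853
```

```bash
python3 - <<'E'
from h import *
plan(655,-126,32,86.1)
E
```

```text
t 21.35 tcp [ 657.6 -126.3   66.4] psi 86.2 open 85.3 F [-0.3 -0.4  0.5] | dp mm [ 0.  -3.2 34.4] twist 0.1 tilt [ 0.0025  0.0184 -0.9998]
```

Request:
step_arm:
  moves:
    - {"dp":[0,-0.003,0.008],"twist":0,"gripper":-1}
    - {"dp":[0,-0.003,0.02],"twist":0,"gripper":-1}
    - {"dp":[0,-0.003,0.03],"twist":0,"gripper":-1}
    - {"dp":[0,-0.003,0.034],"twist":0,"gripper":-1}
    - {"dp":[0,-0.003,0.0345],"twist":0,"gripper":-1}
    - {"dp":[0,-0.003,0.0345],"twist":0,"gripper":-1}

```text
time_s: 21.95
tool_pos: [0.6551, -0.126, 0.0315]
tool_rot: [0.006, 0.73, 0.683, 0.007]
force: [-0.4, -0.5, -0.4]
opening: 0.0855
```

```bash
python3 - <<'E'
from h import *
plan(655,-126,32,86.1)
E
```

```text
t 21.95 tcp [ 655.1 -126.    31.5] psi 86.2 open 85.5 F [-0.4 -0.5 -0.4] | dp mm [-0.  -0.1 -0.5] twist 0.1 tilt [ 0.0027  0.0179 -0.9998]
```

Request:
step_arm:
  moves:
    - {"dp":[0,0,0],"twist":0,"gripper":1}
    - {"dp":[0,0,0],"twist":0,"gripper":1}
    - {"dp":[0,0,0],"twist":0,"gripper":1}
    - {"dp":[0,0,0],"twist":0,"gripper":1}
    - {"dp":[0,0,0],"twist":0,"gripper":1}
    - {"dp":[0,0,0],"twist":0,"gripper":1}
    - {"dp":[0,0,0],"twist":0,"gripper":1}

```text
time_s: 22.65
tool_pos: [0.6553, -0.1261, 0.0321]
tool_rot: [0.006, 0.73, 0.683, 0.007]
force: [-1.8, 1.0, 4.6]
opening: 0.031
```

```bash
python3 - <<'E'
from h import *
plan(444,117.4,132,100.9)
E
```

```text
t 22.65 tcp [ 655.3 -126.1   32.1] psi 86.2 open 31.0 F [-1.8  1.   4.6] | dp mm [ 229.1 -225.2 -103.5] twist -14.7 tilt [ 0.0025  0.0183 -0.9998]
```

Request:
step_arm:
  moves:
    - {"dp":[0,0,-0.015],"twist":0,"gripper":1}
    - {"dp":[0,0,-0.05],"twist":0,"gripper":1}
    - {"dp":[0,0,-0.085],"twist":0,"gripper":1}
    - {"dp":[0.015,-0.015,-0.1],"twist":-1,"gripper":1}
    - {"dp":[0.04,-0.039,-0.101],"twist":-3,"gripper":1}
    - {"dp":[0.065,-0.064,-0.102],"twist":-5,"gripper":1}
    - {"dp":[0.08,-0.078,-0.102],"twist":-6,"gripper":1}
    - {"dp":[0.085,-0.083,-0.102],"twist":-6.5,"gripper":1}

```text
time_s: 23.45
tool_pos: [0.5746, -0.0341, 0.1329]
tool_rot: [0.006, 0.69, 0.724, 0.007]
force: [0.6, -0.5, -0.8]
opening: 0.0311
```

```bash
python3 - <<'E'
from h import *
plan(444,117.4,132,100.9)
E
```

```text
t 23.45 tcp [574.6 -34.1 132.9] psi 92.8 open 31.1 F [ 0.6 -0.5 -0.8] | dp mm [ 157.7 -123.1   -1.1] twist -8.1 tilt [ 0.001   0.0175 -0.9998]
```

Request:
step_arm:
  moves:
    - {"dp":[0.015,-0.012,0],"twist":-1,"gripper":1}
    - {"dp":[0.045,-0.035,0],"twist":-2.5,"gripper":1}
    - {"dp":[0.08,-0.062,0],"twist":-4.5,"gripper":1}
    - {"dp":[0.115,-0.09,0],"twist":-6,"gripper":1}
    - {"dp":[0.143,-0.112,0],"twist":-7.5,"gripper":1}
    - {"dp":[0.1577,-0.123,-0.001],"twist":-8.1,"gripper":1}
    - {"dp":[0.1577,-0.123,-0.001],"twist":-8.1,"gripper":1}
    - {"dp":[0.1577,-0.123,-0.001],"twist":-8.1,"gripper":1}

```text
time_s: 24.25
tool_pos: [0.4453, 0.1171, 0.1326]
tool_rot: [0.007, 0.637, 0.771, 0.007]
force: [1.2, -0.8, -0.2]
opening: 0.0313
```

```bash
python3 - <<'E'
from h import *
plan(444,117.4,39,100.9)
E
```

```text
t 24.25 tcp [445.3 117.1 132.6] psi 100.9 open 31.3 F [ 1.2 -0.8 -0.2] | dp mm [ 0.7 -3.1 93.5] twist 0.0 tilt [-0.0023  0.0196 -0.9998]
```

Request:
step_arm:
  moves:
    - {"dp":[0.0005,-0.003,0.015],"twist":0,"gripper":1}
    - {"dp":[0.0005,-0.003,0.045],"twist":0,"gripper":1}
    - {"dp":[0.0005,-0.003,0.072],"twist":0,"gripper":1}
    - {"dp":[0.0005,-0.003,0.086],"twist":0,"gripper":1}
    - {"dp":[0.0005,-0.003,0.091],"twist":0,"gripper":1}
    - {"dp":[0.0005,-0.003,0.0935],"twist":0,"gripper":1}
    - {"dp":[0.0005,-0.003,0.0935],"twist":0,"gripper":1}

```text
time_s: 24.95
tool_pos: [0.4453, 0.1167, 0.0395]
tool_rot: [0.008, 0.637, 0.771, 0.007]
force: [0.4, 0.2, -1.6]
opening: 0.0314
```

```bash
python3 - <<'E'
from h import *
plan(444,117.4,32,100.9)
E
```

```text
t 24.95 tcp [445.3 116.7  39.5] psi 100.9 open 31.4 F [ 0.4  0.2 -1.6] | dp mm [ 0.9 -1.3  7.5] twist -0.0 tilt [-0.0026  0.0209 -0.9998]
```

Request:
step_arm:
  moves:
    - {"dp":[0,0,0.0025],"twist":0,"gripper":1}
    - {"dp":[0,0,0.0045],"twist":0,"gripper":1}
    - {"dp":[0,0,0.0055],"twist":0,"gripper":1}
    - {"dp":[0,0,0.0065],"twist":0,"gripper":1}
    - {"dp":[0,0,0.0072],"twist":0,"gripper":1}
    - {"dp":[0,0,0.0078],"twist":0,"gripper":1}
    - {"dp":[0,0,0.0078],"twist":0,"gripper":1}

```text
time_s: 25.65
tool_pos: [0.4455, 0.1168, 0.032]
tool_rot: [0.008, 0.637, 0.771, 0.007]
force: [-1.4, -0.8, 2.6]
opening: 0.0313
```

```bash
python3 - <<'E'
from h import *
plan(444,117.4,32,100.9)
E
```

```text
t 25.65 tcp [445.5 116.8  32. ] psi 100.9 open 31.3 F [-1.4 -0.8  2.6] | dp mm [ 0.9 -1.3 -0. ] twist -0.0 tilt [-0.0026  0.0208 -0.9998]
```

In contact. I'll release, lift, and settle well clear.

Request:
step_arm:
  moves:
    - {"dp":[0,0,0.001],"twist":0,"gripper":1}
    - {"dp":[0,0,0.001],"twist":0,"gripper":0.1}
    - {"dp":[0,0,0.0],"twist":0,"gripper":-0.5}
    - {"dp":[0,0,0.0],"twist":0,"gripper":-1}
    - {"dp":[0,0,0.0],"twist":0,"gripper":-1}
    - {"dp":[0,0,-0.02],"twist":0,"gripper":-1}
    - {"dp":[0,0,-0.05],"twist":0,"gripper":-1}
    - {"dp":[0,0,-0.07],"twist":0,"gripper":-1}

```text
time_s: 26.45
tool_pos: [0.4446, 0.1167, 0.1034]
tool_rot: [0.008, 0.637, 0.771, 0.008]
force: [0.5, 0.5, -0.1]
opening: 0.0853
```

Request:
step_arm:
  moves:
    - {"dp":[0,0,-0.02],"twist":0,"gripper":-1}
    - {"dp":[0,0.03,-0.05],"twist":0,"gripper":-1}
    - {"dp":[0,0.07,-0.07],"twist":0,"gripper":-1}
    - {"dp":[0,0.11,-0.08],"twist":0,"gripper":-1}
    - {"dp":[0,0.14,-0.08],"twist":0,"gripper":-1}
    - {"dp":[0,0.14,-0.08],"twist":0,"gripper":-1}
    - {"dp":[0,0.14,-0.08],"twist":0,"gripper":-1}

```text
time_s: 27.15
tool_pos: [0.5798, 0.143, 0.1855]
tool_rot: [0.007, 0.637, 0.771, 0.007]
force: [-0.6, -0.7, -0.1]
opening: 0.0857
```

```bash
python3 - <<'E'
from h import *
import cv2
plan(0,0,0,0)
a=eyes.grab_frame("scene")[:,:,::-1][60:300,120:470]; b=eyes.grab_frame("wrist")[:,:,::-1]
cv2.imwrite("pics/f_scene.png",cv2.resize(a,None,fx=2.2,fy=2.2,interpolation=cv2.INTER_CUBIC)); cv2.imwrite("pics/f_wrist.png",b)
E
```

```text
t 27.15 tcp [579.8 143.  185.5] psi 100.9 open 85.7 F [-0.6 -0.7 -0.1] | dp mm [ -30.6 -599.9  173.6] twist 100.9 tilt [-0.0026  0.0199 -0.9998]
```

View pics/f_scene.png

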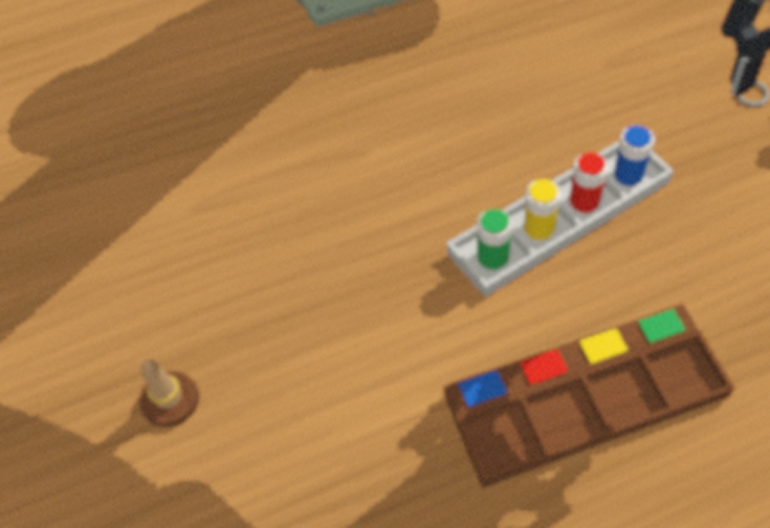

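View pics/f_wrist.png

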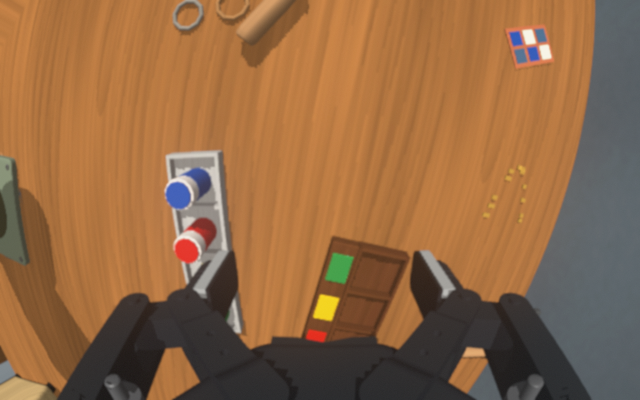

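All four jars stand upright, one to a compartment. From the robot's left they run blue, red, yellow, green (scene crop: blue (632,155) … green (494,238)). The wooden rack is empty and the ring stand (168,395) hasn't moved. Handing in.

```bash
python3 -c "
from station import job
print(job.hand_in())"
```

```text
the job is handed in; nothing more can be done
None
```

I moved all four jars into the aluminium rack in reverse order. From the robot's left it now reads blue, red, yellow, green; the wooden rack read green, yellow, red, blue. I lowered each jar slowly until the wrist force showed light contact (about 3–7 N), then released it. I handed in with the clock at about 27 s of the 88 s allowed, gripper open and the arm clear.

- **Final check:** the scene and wrist pictures show every jar upright in its own compartment. The wooden rack is empty and the ring stand is where it was.
- **Camera heights:** they read about 2–3 mm below the stated heights throughout. The differences between them matched, so I used the stated heights.
- **Tool tilt:** the gripper's tilt drifted to about 2° because several calls ended mid-lift. I brought it back to about 1° before fetching blue. Red and blue were set down with the tool about 1–1.5° off vertical, and both look flat in the last pictures.

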